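Hold a coating gauge on the griddle's test mark

ROBOT

A 7-joint arm with a two-finger parallel gripper is mounted at the origin on a cart in front of the work surface, level with it; the furniture and walls round the work are solid. World frame = base frame: x ahead of the robot, y to its left, z up, the work surface at z = 0. Lengths are in m, angles in rad, forces in N, time in s.
With the tool pointing down it reaches from about 0.425 to 0.825 m from the base axis. Payload 3.6 kg.
Tool frame: the origin (TCP) lies midway between the tips of the shut fingers; the grasp point (between the pads) lies 19 mm behind it (grip_point_offset is the distance from the TCP to the grasp point, in m); z points along the fingers, y is the line along which they close (so a half turn about z gives the same grasp; the last joint's range is limited). The gripper opens to 93 mm and grips with 3 to 60 N. Pads are 15 mm wide; open, the fingers measure 128 mm over their backs; the gripper's body (75 mm by 188 mm) begins 65 mm behind the grasp point.
Start: joints at [-1.232, 0.615, -0.013, 1.423, 0.008, 1.103, -0.04], TCP at [0.232, 0.607, 0.219] pointing down, gripper open.
Joint ranges: [-3.12, 3.12], [-0.3, 2.06], [-1.34, 1.32], [0.26, 2.42], [-1.36, 4.5], [0.01, 1.98], [-2.84, 2.84]. Speed limits (rad/s): [2.79, 2.79, 3.14, 3.14, 3.14, 3.14, 3.14].

INTERFACE

Orientations are given as a rotation vector (axis times angle).
In Python, from plant import get_state, grab_frame, camera_info, close_job, grip_point_offset gives the robot as it stands. The module is installed in compiled form; this text tells all that it offers.
- The arm moves only by the tool play_rows, never from a script. Its argument "motion" is a list of rows, each an object with "translation": the shift along the world's x, y, z in mm, a list of three; "rotation": the turn, a rotation vector about the world's x, y, z in rad, a list of three. A call has 1 to 10 rows; each row shifts and turns the commanded pose from where the row before left it; what a row does not reach is not made up. A row lasts 1/12 s, in which the tool goes at most 41.7 mm and 7.16 degrees, less where a joint would pass 70% of its speed; a pose out of reach is approached as far as the arm can. A call is refused whole if a number of a shift passes 41.7 or a number of a turn 0.125, either way. A call with a gripper value outside its range is refused whole. "gripper" is the finger opening in mm, from 0 to 93, set as the call begins (left out, the last holds). The fingers move at their own pace and stop on an object; the grip force is fixed at half the most. Time passes only in rows, so rows that do not move let the fingers close. It gives the time, the measured TCP pose, the force, the opening and the grip force at its end, in the units of the state.
- get_state(): the state, without advancing time (a new reading comes with each control period).
- grab_frame(name): name is "scene" or "top"; returns (picture, depth): 384x512x3 uint8, red, green, blue; 384x512 float32, m along the optical axis (not along the pixel's ray), 0 where there is no reading.
- camera_info(name): a dict with "fovy" (degrees; the focal length in pixels is half the picture's height over the tangent of half this angle, whatever the lens; pixels are square), "cx", "cy" (the principal point, pixels), "view" (4x4, takes a point from world to camera coordinates). Camera axes: x right, y down, z forward; pixel columns grow to the right and rows downward; lengths in m; the calibration is good to about 2 mm. A picture is of the moment at which its call begins. camera_info takes no time and is no camera call.
- close_job(): hands the job in; it is judged then, once.
The state is a dict: "clock": time; "qpos": joint angles; "dq": joint speeds; "joint_torque": joint torques, N m; "ee_pos": TCP position; "eef_rot": TCP orientation; "contact_force": force on the tool from outside, world axes, zero at the start; "ft_torque": the same for the moment, N m; "opening": opening from 0.0 (shut) to 1.0 (fully open); "finger_force": force on a finger pad.
Only numpy, scipy, OpenCV 4.12 (cv2) and the standard library are available. Lean on these libraries where they do the work, as an engineer would, in place of code of your own. Each camera call takes 0.05 s, during which the arm holds its last target. There are 200 camera calls.

TASK

Check the coating of the cold griddle at its ring mark: first take the tin off the griddle and stand it upright, whole, on the round cork mat, then lift the coating gauge out of its leaning stand and hold it straight upright with its sprung tip inside the ring, pressed lightly so that the tip is about halfway in. Finish while holding the gauge there in the gripper; do not press it hard on the griddle, push the griddle about or disturb the salt shaker, the garlic and the teaspoon.

Things in the scene. Friction and masses are not known exactly. Their poses are not given: they have to be found in the camera images.
- griddle: Loose round dark iron griddle, 220 mm across, 3 kg, on three feet; flat top 50 mm above the stove. Origin under its centre on the stove, z up. A loop handle points along -x, reaching 155 mm from the centre. On the top, 65 mm from the centre, are two thin pale marks: a ring at +x, far from the handle, and a 28 mm square at -x. The tin stands over the ring at first.
- ring_mark (a point): Centre of the ring mark, at the level of the griddle's top; the ring is 30 mm across inside.
- tin: Food tin with a printed label, upright cylinder 57 mm in diameter and 72 mm tall, 0.13 to 0.25 kg, standing on the griddle over the ring mark. Origin at the centre of its underside, z up.
- mat: Round cork mat fixed on the stove, 120 mm across, 6 mm thick, on one side of the griddle, left or right. Origin at the centre of its underside.
- stand: Fixed wooden gauge stand, on the other side of the griddle from the mat: foot 100 x 80 x 14 mm and a square socket that leans 0.35 rad (20 degrees) from the vertical towards its own -x (roughly towards the robot); the centre of its open mouth is at (-12, 0, 85) mm. Origin at the centre of its underside, z up.
- gauge: Pen-like coating gauge, 156 mm, 0.12 to 0.17 kg, loose in the socket. Origin at the end of its tip when fully out, z up its axis, x and y square to its flat sides. Tip 10 mm thick, to z = 14 mm; neck 22 mm square, to 60; collar 36 mm square, 60 to 68, resting on the socket's mouth; white grip 26 mm square, 68 to 154, dark window at -x. Draw it 65 mm along its axis to free it; it has 2 mm play.
- gauge_foot (a point): Centre of the flat end of the gauge's sprung tip; moves with the tip.
- tip (a joint): How far the gauge's sprung tip is pushed in, m: 0 fully out, 0.012 fully in. The spring pushes with 0.9 N at 0, 2.7 N at 0.006 and 4.5 N at 0.012; beyond that it is rigid.
- salt_shaker: Salt shaker, glass with a grey cap, 44 mm in diameter, 90 mm tall, a bystander. Origin at the centre of its underside.
- garlic: Garlic bulb, 60 mm, a bystander. Origin at the centre of its underside.
- teaspoon: Teaspoon, 130 x 27 x 11 mm, lying in front of the griddle, a bystander. Origin at the centre of its underside.
There are look-alikes about, which are no part of the job. What is shaped like the tin but orange or red is not meant.

How it is judged:
By the outcome, as a careful person would: the job done as asked, in the order asked, and still so for the second after the job is handed in, while the arm keeps its last pose, push and grip.
It also fails if it takes over 58 s, if anything falls off the work surface, if the arm or the gripper's body presses on something with over 40 N, if the wrist force passes 120 N, or if a joint passes its speed limit or range.

## Working session

There is one attempt and no reset: what is moved stays moved. The work goes in short steps, Python scripts to look and compute and a tool call to move; the robot and the scene stay as the last step left them, time stands still between calls to the robot, and variables do not carry over. Pictures are saved under pics/ and viewed, at most 10 in all, crops included, and the job is handed in when it is done.

Besides the shell and the picture viewer there is one more tool, called after "Request:" by a JSON object that holds its "api" and its "payload", one argument or row to a line. play_rows: Moves the arm, as the interface text tells. Its arguments: {"type":"object","properties":{"motion":{"type":"array","items":{"type":"object","properties":{"translation":{"type":"array","items":{"type":"number"}},"rotation":{"type":"array","items":{"type":"number"}}}}},"gripper":{"type":"number"}},"required":["motion"]}

```bash
mkdir -p pics; cat > h.py <<'E'
import numpy as np, cv2
from plant import *
def grab(n,fn=None):
    p,d=grab_frame(n)
    np.savez('last_%s.npz'%n,p=p,d=d)
    if fn: cv2.imwrite('pics/'+fn,p[:,:,::-1])
    return p,d
def cam(n):
    c=camera_info(n); f=192/np.tan(np.radians(c['fovy'])/2); return f,c['cx'],c['cy'],np.array(c['view'])
def ray(n,u,v,z):
    f,cx,cy,V=cam(n); R=V[:3,:3];t=V[:3,3]; o=-R.T@t; d=R.T@np.array([(u-cx)/f,(v-cy)/f,1]); return o+d*(z-o[2])/d[2]
def cloud(n,d):
    f,cx,cy,V=cam(n); v,u=np.mgrid[:384,:512]; P=np.stack([(u-cx)/f*d,(v-cy)/f*d,d],-1); return (P-V[:3,3])@V[:3,:3]
def proj(n,P):
    f,cx,cy,V=cam(n); q=V[:3,:3]@np.array(P)+V[:3,3]; return q[0]/q[2]*f+cx,q[1]/q[2]*f+cy
E
python3 - <<'E'
from h import *
for n in('scene','top'):
    p,d=grab(n,n+'0.png'); f,cx,cy,V=cam(n); print(n,f,cx,cy,-V[:3,:3].T@V[:3,3]); print(V[:3,:3].round(3))
s=get_state(); print(s, grip_point_offset)
E
```

```text
scene 368.9938879521366 262.24786583430625 187.10190636656074 [ 0.13153696 -0.50508614  0.78311903]
[[ 0.76  -0.65   0.006]
 [-0.471 -0.558 -0.683]
 [ 0.447  0.517 -0.73 ]]
top 414.16940588775105 260.13458806660003 188.87755593175916 [ 0.44266531 -0.01442873  1.31685473]
[[-0.006 -1.    -0.024]
 [-0.994  0.009 -0.109]
 [ 0.109  0.024 -0.994]]
{'clock': 0.1, 'qpos': array([-1.23249902,  0.61581363, -0.01264322,  1.42469972,  0.00811564,
        1.10339894, -0.04040558]), 'dq': array([ 0.00167188, -0.00206999,  0.00018683, -0.00328306,  0.00082246,
        0.00085803,  0.00168505]), 'joint_torque': array([ 8.25755578e-04, -4.60042727e+01,  2.09690183e-01, -1.66244942e+01,
       -6.13174075e-02,  1.70277909e-02,  1.07862727e-04]), 'ee_pos': array([0.23162491, 0.60658545, 0.2176156 ]), 'eef_rot': array([-0.56964309, -3.08912155,  0.00351228]), 'contact_force': array([ 0.04546086,  0.48652337, -0.23422505]), 'ft_torque': array([0.00325463, 0.04121522, 0.03474018]), 'finger_force': 0.0, 'opening': 0.9942002602492312} 0.0188
```

View pics/scene0.png

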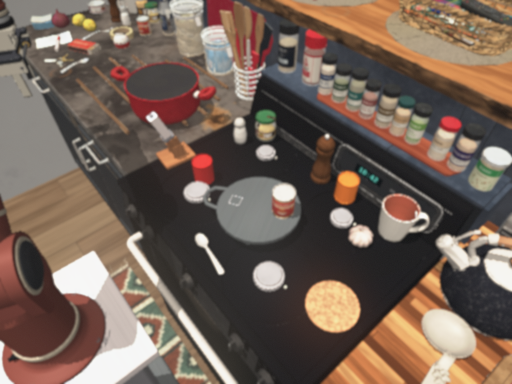

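View pics/top0.png

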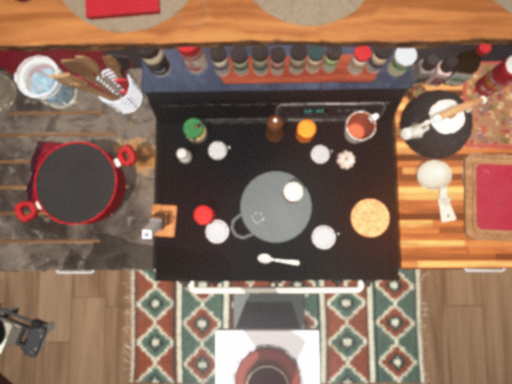

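The scene view shows the white/red-label tin at (284,200) on the griddle, with the handle at (213,193). The cork mat is at (332,306), and the stand at (178,153) has the gauge leaning to (155,120). In the top view they are: tin (293,191), mat (370,217), stand (165,222), gauge end (147,233).

Things that could be taken for the tin (scene pixels): red can (203,168), orange can (347,187), mug (400,215), green jar (265,125). By the description I choose the one on the griddle at (284,200). For the mat: the pale pot lids/burner caps at (269,276), (197,190) and others; I choose the cork disc at (332,306).

```bash
python3 - <<'E'
from h import *
S=np.load('last_scene.npz');T=np.load('last_top.npz')
def crop(p,x0,y0,w,h,k): return cv2.resize(p[y0:y0+h,x0:x0+w,::-1],(w*k,h*k),interpolation=cv2.INTER_CUBIC)
a=crop(S['p'],130,100,100,75,4);b=crop(S['p'],205,160,100,75,4);c=crop(T['p'],130,190,100,75,4);e=crop(T['p'],225,165,100,75,4)
cv2.imwrite('pics/comp.png',np.vstack([np.hstack([a,b]),np.hstack([c,e])]))
Pt=cloud('top',T['d']);Ps=cloud('scene',S['d'])
# griddle: top depth, z 0.04-0.06
def near(P,c,r): return np.hypot(P[...,0]-c[0],P[...,1]-c[1])<r
g0=ray('top',276,207,.05);print('g0',g0)
for n,P in(('top',Pt),('scene',Ps)):
    m=(abs(P[...,2]-.05)<.008)&near(P,g0,.17); Q=P[m]; print(n,'griddle z',np.median(Q[:,2]))
    c,_=cv2.findContours(m.astype(np.uint8),0,1); c=max(c,key=cv2.contourArea); h=cv2.convexHull(c)[:,0]
    W=np.array([ray(n,u,v,.05)[:2] for u,v in h]); 
    for _ in range(5):
        A=np.c_[2*W,np.ones(len(W))]; s=np.linalg.lstsq(A,(W**2).sum(1),rcond=None)[0]; r=np.sqrt(s[2]+s[:2]@s[:2]); e=abs(np.hypot(*(W-s[:2]).T)-r); W=W[e<max(.004,np.median(e)*2)]
    print(n,'griddle',s[:2],r,len(W))
    m=(abs(P[...,2]-.122)<.01)&near(P,ray('top',293,191,.12),.05); Q=P[m]; print(n,'tin top',Q.mean(0),Q.min(0),Q.max(0),m.sum(), cv2.minEnclosingCircle(Q[:,:2].astype(np.float32)))
    m0=ray('top',370,217,.006); hsv=cv2.cvtColor((T if n=='top' else S)['p'],cv2.COLOR_RGB2HSV)
    m=near(P,m0,.09)&(P[...,2]<.03)&(hsv[...,1]>70)&(hsv[...,2]>100); vu=np.argwhere(m); W=np.array([ray(n,u,v,.006)[:2] for v,u in vu]); print(n,'mat',W.mean(0),cv2.minEnclosingCircle(W.astype(np.float32)),np.median(P[m][:,2]))
    st=ray('top',165,222,.014); m=near(P,st,.14)&(P[...,2]>.008)
    vu=np.argwhere(m&(abs(P[...,2]-.014)<.006)); print(n,'foot rect',cv2.minAreaRect(P[m&(abs(P[...,2]-.014)<.006)][:,:2].astype(np.float32)))
    print(n,'zmax',P[m][:,2].max(),P[m&(P[...,2]>P[m][:,2].max()-.012)].mean(0))
E
```

```text
g0 [ 0.52601914 -0.0326528   0.05      ]
top griddle z 0.049638883672992705
top griddle [ 0.52505538 -0.01748153] 0.12166479659406271 16
top tin top [ 0.568022   -0.08218884  0.11923033] [ 0.54092957 -0.11058451  0.11221653] [ 0.59429241 -0.05522288  0.12517053] 299 ((0.5679038166999817, -0.082715705037117), 0.028679804876446724)
top mat [ 0.49370969 -0.32769109] ((0.49662360548973083, -0.33908936381340027), 0.07717336714267731) 0.0053246799095307655
top foot rect ((0.47140926122665405, 0.2760359048843384), (0.1920853704214096, 0.2596438229084015), 78.14875793457031)
top zmax 0.1803649077376566 [0.45035084 0.32614673 0.17364448]
scene griddle z 0.04869658827030721
scene griddle [ 0.51854776 -0.02115333] 0.12344646277225614 14
scene tin top [ 0.56608611 -0.08380879  0.11799236] [ 0.5384028  -0.11154151  0.112195  ] [ 0.59455572 -0.05384803  0.12284988] 367 ((0.5650572180747986, -0.08293715864419937), 0.03012542985379696)Traceback (most recent call last):
  File "<stdin>", line 19, in <module>
  File "h.py", line 11, in ray
    f,cx,cy,V=cam(n); R=V[:3,:3];t=V[:3,3]; o=-R.T@t; d=R.T@np.array([(u-cx)/f,(v-cy)/f,1]); return o+d*(z-o[2])/d[2]
              ~~~^^^
  File "h.py", line 9, in cam
    c=camera_info(n); f=192/np.tan(np.radians(c['fovy'])/2); return f,c['cx'],c['cy'],np.array(c['view'])
ValueError: time passes only in moves, steps and waits
```

View pics/comp.png

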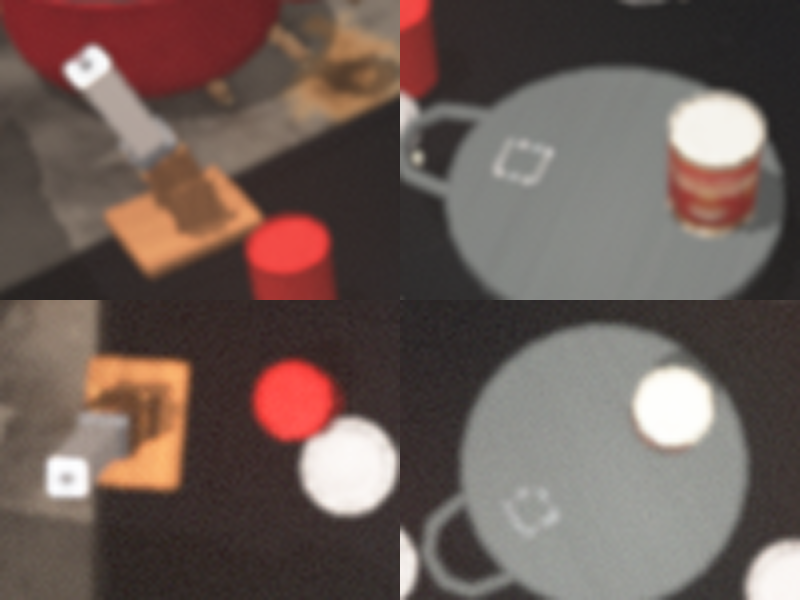

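```bash
python3 - <<'E'
s=open('h.py').read()
s=s.replace("def cam(n):\n    c=camera_info(n);","import os,pickle\nif not os.path.exists('c.pkl'): pickle.dump({n:camera_info(n) for n in('scene','top')},open('c.pkl','wb'))\nCI=pickle.load(open('c.pkl','rb'))\ndef cam(n):\n    c=CI[n];")
s+='''
def maskpts(n,p,m,z):
    return np.array([ray(n,u,v,z)[:2] for v,u in np.argwhere(m)])
def blob(m,u,v):
    k,l=cv2.connectedComponents(m.astype(np.uint8)); return l==l[v,u]
def near(P,c,r): return np.hypot(P[...,0]-c[0],P[...,1]-c[1])<r
'''
open('h.py','w').write(s)
E
python3 - <<'E'
from h import *
for n,mu,fu,eu,gu in(('scene',(332,306),(166,160),(151,118),(245,215)),('top',(370,217),(172,230),(147,233),(270,220))):
    L=np.load('last_%s.npz'%n);p=L['p'];P=cloud(n,L['d']);hsv=cv2.cvtColor(p,cv2.COLOR_RGB2HSV)
    m=blob((hsv[...,1]>70)&(hsv[...,2]>100),*mu); W=maskpts(n,p,m,.006); print(n,'mat',W.mean(0),W.min(0),W.max(0))
    q=hsv[fu[1],fu[0]]; m=(hsv[...,1]>90)&(hsv[...,2]>60)&(P[...,2]<.022)&near(P,ray(n,*fu,.014),.15); m=blob(m,*fu)
    W=maskpts(n,p,m,.014); print(n,'foot',q,m.sum(),cv2.minAreaRect(W.astype(np.float32)))
    m=blob(near(P,ray(n,*eu,.175),.04)&(p.min(-1)>185),*eu); c=np.argwhere(m).mean(0)[::-1]; print(n,'end px',c,m.sum(),ray(n,*c,.175),P[m].mean(0), cv2.minAreaRect(maskpts(n,p,m,.175).astype(np.float32)))
    v=hsv[...,2]; m=blob((abs(P[...,2]-.05)<.01)&(v>60),*gu); m=cv2.morphologyEx(m.astype(np.uint8),cv2.MORPH_OPEN,np.ones((11,11)))
    c,_=cv2.findContours(m,0,1); c=max(c,key=cv2.contourArea); h=cv2.convexHull(c)[:,0]; W=np.array([ray(n,a,b,.05)[:2] for a,b in h]); print(n,'griddle',cv2.minEnclosingCircle(W.astype(np.float32)))
E
```

```text
scene mat [ 0.49171418 -0.32927025] [ 0.43108598 -0.38938296] [ 0.55569379 -0.2650192 ]
scene foot [ 12 138 223] 665 ((0.4973151385784149, 0.2789767384529114), (0.12568096816539764, 0.19819757342338562), 15.835565567016602)
scene end px [151.8 117. ] 55 [0.44407241 0.32007407 0.175     ] [0.44574539 0.32449404 0.17176027] ((0.445528119802475, 0.32089176774024963), (0.03623815253376961, 0.023761849850416183), 21.436134338378906)
scene griddle ((0.5262300968170166, -0.036684565246105194), 0.1107231006026268)
top mat [ 0.49367437 -0.32746871] [ 0.42955016 -0.39089621] [ 0.55823267 -0.2622919 ]
top foot [ 14 146 243] 590 ((0.48880547285079956, 0.32003140449523926), (0.08667641133069992, 0.11022462695837021), 89.52751159667969)
top end px [146.8961039  233.12987013] 77 [0.4484327  0.32606249 0.175     ] [0.44843406 0.32658268 0.17324965] ((0.448801726102829, 0.32579687237739563), (0.02289547771215439, 0.021965909749269485), 89.64196014404297)
top griddle ((0.526257336139679, -0.03039250150322914), 0.11090712249279022)
```

Tin at (0.567,-0.083), 65 mm from the griddle centre as it should be. Mat at (0.493,-0.328). Moving to above the tin.

Request:
{"api": "play_rows", "payload": {
  "motion": [
    {"translation":[8,-15,20]},
    {"translation":[16,-34,10]},
    {"translation":[17,-34,0]},
    {"translation":[17,-34,0]},
    {"translation":[17,-34,0]},
    {"translation":[17,-34,0]},
    {"translation":[17,-34,0]},
    {"translation":[17,-34,0]},
    {"translation":[17,-34,0]},
    {"translation":[17,-34,0]}
  ],
  "gripper": 93
}}

```text
invalid input
```

Request:
{"api": "play_rows", "payload": {
  "motion": [
    {"translation":[17,-34,0]},
    {"translation":[17,-34,0]},
    {"translation":[17,-34,0]},
    {"translation":[17,-34,0]},
    {"translation":[17,-34,0]},
    {"translation":[17,-34,0]},
    {"translation":[17,-34,0]},
    {"translation":[17,-34,-10]},
    {"translation":[17,-34,-15]},
    {"translation":[10,-20,-10]}
  ]
}}

```text
invalid input
```

Request:
{"api": "play_rows", "payload": {
  "motion": [
    {"translation":[8,-15,20],"rotation":[0,0,0]},
    {"translation":[16,-34,10],"rotation":[0,0,0]},
    {"translation":[17,-34,0],"rotation":[0,0,0]},
    {"translation":[17,-34,0],"rotation":[0,0,0]},
    {"translation":[17,-34,0],"rotation":[0,0,0]},
    {"translation":[17,-34,0],"rotation":[0,0,0]},
    {"translation":[17,-34,0],"rotation":[0,0,0]},
    {"translation":[17,-34,0],"rotation":[0,0,0]},
    {"translation":[17,-34,0],"rotation":[0,0,0]},
    {"translation":[17,-34,0],"rotation":[0,0,0]}
  ],
  "gripper": 93
}}

```text
clock: 0.93
ee_pos: [0.3921, 0.2842, 0.2484]
eef_rot: [-0.569, -3.089, 0.001]
contact_force: [1.2, -0.2, 0.4]
opening: 0.998
finger_force: 0.0
```

Request:
{"api": "play_rows", "payload": {
  "motion": [
    {"translation":[17,-35,0],"rotation":[0,0,0]},
    {"translation":[17,-35,0],"rotation":[0,0,0]},
    {"translation":[17,-35,0],"rotation":[0,0,0]},
    {"translation":[17,-35,0],"rotation":[0,0,0]},
    {"translation":[17,-35,0],"rotation":[0,0,0]},
    {"translation":[17,-35,0],"rotation":[0,0,0]},
    {"translation":[17,-35,-5],"rotation":[0,0,0]},
    {"translation":[17,-35,-15],"rotation":[0,0,0]},
    {"translation":[17,-35,-20],"rotation":[0,0,0]},
    {"translation":[12,-28,-20],"rotation":[0,0,0]}
  ]
}}

```text
clock: 1.77
ee_pos: [0.5572, -0.0583, 0.1892]
eef_rot: [0.573, 3.087, -0.001]
contact_force: [-0.7, 0.7, 0.6]
opening: 0.999
finger_force: 0.0
```

Request:
{"api": "play_rows", "payload": {
  "motion": [
    {"translation":[5,-10,-15],"rotation":[0,0,0]},
    {"translation":[3,-5,-10],"rotation":[0,0,0]},
    {"translation":[0,0,0],"rotation":[0,0,0]},
    {"translation":[0,0,0],"rotation":[0,0,0]}
  ]
}}

```text
clock: 2.1
ee_pos: [0.5636, -0.0687, 0.1642]
eef_rot: [-0.567, -3.088, -0.002]
contact_force: [0.1, 0.3, -0.2]
opening: 1.004
finger_force: 0.0
```

Request:
{"api": "play_rows", "payload": {
  "motion": [
    {"translation":[3,-14,0],"rotation":[0,0,0]},
    {"translation":[0,0,-20],"rotation":[0,0,0]},
    {"translation":[0,0,-20],"rotation":[0,0,0]},
    {"translation":[0,0,-20],"rotation":[0,0,0]},
    {"translation":[0,0,-18],"rotation":[0,0,0]},
    {"translation":[0,0,-10],"rotation":[0,0,0]},
    {"translation":[0,0,0],"rotation":[0,0,0]},
    {"translation":[0,0,0],"rotation":[0,0,0]}
  ]
}}

```text
clock: 2.77
ee_pos: [0.5676, -0.0839, 0.0774]
eef_rot: [0.568, 3.089, 0.0]
contact_force: [-0.5, -0.0, 0.5]
opening: 1.002
finger_force: 0.0
```

Request:
{"api": "play_rows", "payload": {
  "motion": [
    {"translation":[0,0,0],"rotation":[0,0,0]},
    {"translation":[0,0,0],"rotation":[0,0,0]},
    {"translation":[0,0,0],"rotation":[0,0,0]},
    {"translation":[0,0,0],"rotation":[0,0,0]},
    {"translation":[0,0,0],"rotation":[0,0,0]},
    {"translation":[0,0,0],"rotation":[0,0,0]},
    {"translation":[0,0,0],"rotation":[0,0,0]},
    {"translation":[0,0,0],"rotation":[0,0,0]}
  ],
  "gripper": 50
}}

```text
clock: 3.43
ee_pos: [0.5674, -0.0837, 0.0769]
eef_rot: [0.569, 3.089, 0.001]
contact_force: [-0.1, 0.4, 2.2]
opening: 0.609
finger_force: 30.0
```

Request:
{"api": "play_rows", "payload": {
  "motion": [
    {"translation":[0,0,10],"rotation":[0,0,0]},
    {"translation":[0,0,20],"rotation":[0,0,0]},
    {"translation":[0,0,20],"rotation":[0,0,0]},
    {"translation":[-4,-15,10],"rotation":[0,0,0]},
    {"translation":[-9,-30,0],"rotation":[0,0,0]},
    {"translation":[-9,-30,0],"rotation":[0,0,0]},
    {"translation":[-9,-30,0],"rotation":[0,0,0]},
    {"translation":[-9,-30,0],"rotation":[0,0,0]},
    {"translation":[-9,-30,0],"rotation":[0,0,0]},
    {"translation":[-9,-30,0],"rotation":[0,0,0]}
  ]
}}

```text
clock: 4.27
ee_pos: [0.5078, -0.2806, 0.1369]
eef_rot: [-0.57, -3.089, 0.0]
contact_force: [0.1, -0.5, -1.6]
opening: 0.615
finger_force: 30.0
```

Request:
{"api": "play_rows", "payload": {
  "motion": [
    {"translation":[-8,-25,0],"rotation":[0,0,0]},
    {"translation":[-5,-15,0],"rotation":[0,0,0]},
    {"translation":[-3,-10,0],"rotation":[0,0,0]},
    {"translation":[0,0,-10],"rotation":[0,0,0]},
    {"translation":[0,0,-20],"rotation":[0,0,0]},
    {"translation":[0,0,-20],"rotation":[0,0,0]},
    {"translation":[0,0,-20],"rotation":[0,0,0]},
    {"translation":[0,0,-10],"rotation":[0,0,0]},
    {"translation":[0,0,0],"rotation":[0,0,0]},
    {"translation":[0,0,0],"rotation":[0,0,0]}
  ]
}}

```text
clock: 5.1
ee_pos: [0.4934, -0.3278, 0.0562]
eef_rot: [-0.567, -3.089, -0.002]
contact_force: [-0.7, -0.3, -1.5]
opening: 0.613
finger_force: 30.0
```

Request:
{"api": "play_rows", "payload": {
  "motion": [
    {"translation":[0,0,-10],"rotation":[0,0,0]},
    {"translation":[0,0,-6],"rotation":[0,0,0]},
    {"translation":[0,0,-4],"rotation":[0,0,0]},
    {"translation":[0,0,-2],"rotation":[0,0,0]},
    {"translation":[0,0,0],"rotation":[0,0,0]}
  ]
}}

```text
clock: 5.52
ee_pos: [0.4927, -0.329, 0.0342]
eef_rot: [-0.57, -3.089, -0.0]
contact_force: [0.3, -0.2, -0.3]
opening: 0.612
finger_force: 30.0
```

Request:
{"api": "play_rows", "payload": {
  "motion": [
    {"translation":[0,0,-1],"rotation":[0,0,0]},
    {"translation":[0,0,0],"rotation":[0,0,0]}
  ]
}}

```text
clock: 5.68
ee_pos: [0.4931, -0.3293, 0.0338]
eef_rot: [0.57, 3.089, -0.0]
contact_force: [-0.1, 0.3, -1.4]
opening: 0.61
finger_force: 30.0
```

Request:
{"api": "play_rows", "payload": {
  "motion": [
    {"translation":[0,0,-1],"rotation":[0,0,0]},
    {"translation":[0,0,-1],"rotation":[0,0,0]},
    {"translation":[0,0,0],"rotation":[0,0,0]}
  ]
}}

```text
clock: 5.93
ee_pos: [0.4933, -0.3294, 0.033]
eef_rot: [0.57, 3.088, -0.0]
contact_force: [-1.6, 1.5, 5.5]
opening: 0.612
finger_force: 30.0
```

Contact (5.5 N upward). Release and rise.

Request:
{"api": "play_rows", "payload": {
  "motion": [
    {"translation":[0,0,0],"rotation":[0,0,0]},
    {"translation":[0,0,0],"rotation":[0,0,0]},
    {"translation":[0,0,0],"rotation":[0,0,0]},
    {"translation":[0,0,0],"rotation":[0,0,0]},
    {"translation":[0,0,0],"rotation":[0,0,0]},
    {"translation":[0,0,10],"rotation":[0,0,0]},
    {"translation":[0,0,25],"rotation":[0,0,0]},
    {"translation":[0,0,30],"rotation":[0,0,0]},
    {"translation":[0,0,35],"rotation":[0,0,0]},
    {"translation":[0,0,35],"rotation":[0,0,0]}
  ],
  "gripper": 93
}}

```text
clock: 6.77
ee_pos: [0.4926, -0.3289, 0.1684]
eef_rot: [-0.57, -3.089, -0.0]
contact_force: [0.3, 0.1, -0.0]
opening: 0.997
finger_force: 0.0
```

Request:
{"api": "play_rows", "payload": {
  "motion": [
    {"translation":[0,0,35],"rotation":[0,0,0]},
    {"translation":[0,20,35],"rotation":[0,0,0]},
    {"translation":[0,35,10],"rotation":[0,0,0]},
    {"translation":[-5,40,0],"rotation":[0,0,0]},
    {"translation":[-5,40,0],"rotation":[0,0,0]},
    {"translation":[-5,40,0],"rotation":[0,0,0]},
    {"translation":[-5,40,0],"rotation":[0,0,0]},
    {"translation":[-5,40,0],"rotation":[0,0,0]},
    {"translation":[-5,40,0],"rotation":[0,0,0]},
    {"translation":[-5,30,0],"rotation":[0,0,0]}
  ]
}}

```text
clock: 7.6
ee_pos: [0.4573, -0.0004, 0.2475]
eef_rot: [0.565, 3.09, 0.002]
contact_force: [0.9, 0.4, -1.1]
opening: 1.0
finger_force: 0.0
```

```bash
python3 - <<'E'
from h import *
I=[]
for n in('scene','top'):
    p,d=grab(n); I.append(p)
print(get_state()['ee_pos'])
cv2.imwrite('pics/after1.png',np.hstack([cv2.resize(i[100:350,130:430,::-1],(400,333)) for i in I]))
E
```

```text
[0.45705088 0.0023317  0.24736305]
```

View pics/after1.png

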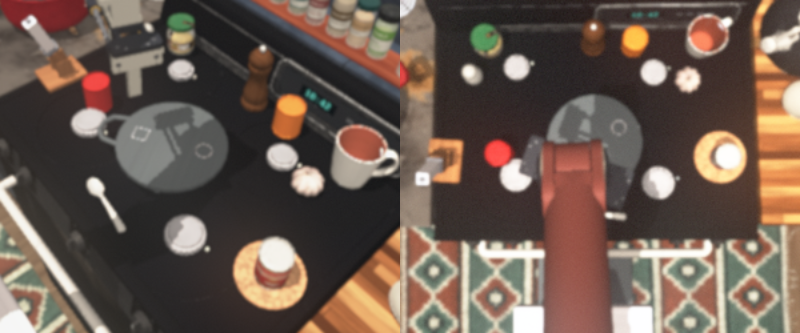

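The view shows the tin upright on the cork mat (270,255 / 727,155), with the ring now bare at crop (204,150) / (619,127) and the arm clear of it. Next I measure the ring and the stand's yaw.

```bash
python3 - <<'E'
from h import *
ctr={}
for n,r,sq in(('scene',(283,212),(235,200)),('top',(294,195),None)):
    p=np.load('last_%s.npz'%n)['p']; g=cv2.cvtColor(p,cv2.COLOR_RGB2GRAY).astype(float)
    for nm,c in(('ring',r),('square',sq)):
        if c is None: continue
        b=cv2.GaussianBlur(g,(0,0),8); m=np.zeros(g.shape,bool); m[c[1]-10:c[1]+11,c[0]-12:c[0]+13]=1
        m&=(g-b>7); W=maskpts(n,p,m,.05); k=np.hypot(*(W-np.median(W,0)).T)<.026; W=W[k]
        s=cv2.fitEllipse(W.astype(np.float32)); print(n,nm,len(W),W.mean(0),s[0],s[1]); 
    hsv=cv2.cvtColor(p,cv2.COLOR_RGB2HSV)
    fu={'scene':(164,158),'top':(172,230)}[n]
    m=blob((hsv[...,0]>5)&(hsv[...,0]<22)&(hsv[...,1]>110)&(hsv[...,2]>120),*fu); c,_=cv2.findContours(m.astype(np.uint8),0,1); h=max(c,key=cv2.contourArea)[:,0]
    W=np.array([ray(n,a,b,.014)[:2] for a,b in h]).astype(np.float32); R=cv2.minAreaRect(W);print(n,'foot',m.sum(),hsv[fu[1],fu[0]],R,W.min(0),W.max(0))
    # right/back edges: line fit on the min-y side
    k=W[:,1]<W[:,1].min()+.006; print(n,'edge angle',cv2.fitLine(W[k],2,0,.01,.01).ravel()[:2],k.sum())
    eu={'scene':(151,118),'top':(147,233)}[n]; m=blob(p.min(-1)>175,*eu);c=np.argwhere(m).mean(0)[::-1];print('end',m.sum(),c,ray(n,*c,.175))
E
```

```text
scene ring 145 [ 0.57031619 -0.09931517] (0.5693302154541016, -0.09687706083059311) (0.04116976633667946, 0.04351378232240677)
scene square 193 [0.49632723 0.03727685] (0.4964497983455658, 0.03493358939886093) (0.04184027761220932, 0.044133253395557404)
scene foot 607 [ 12 140 220] ((0.48810818791389465, 0.32114315032958984), (0.08965189754962921, 0.1035982072353363), 85.04047393798828) [0.4356519 0.2738066] [0.5397186  0.36637625]
scene edge angle [ 0.9992306  -0.03921899] 15
end 70 [151.65714286 116.71428571] [0.44441757 0.32148744 0.175     ]
top ring 168 [ 0.56769066 -0.1062993 ] (0.5663453936576843, -0.10418201237916946) (0.04103046655654907, 0.041415371000766754)
top foot 608 [ 15 140 247] ((0.4887887239456177, 0.3214977979660034), (0.08295702934265137, 0.10392601042985916), 89.53089141845703) [0.43661875 0.27980274] [0.5410421  0.36270544]
top edge angle [ 0.9981115  -0.06142817] 29
end 98 [146.5        233.59183673] [0.44717169 0.32713337 0.175     ]
```

```bash
python3 - <<'E'
from h import *
I=[]
for n,r in(('scene',(283,212)),('top',(294,195))):
    p=np.load('last_%s.npz'%n)['p']; print(n,ray(n,*r,.05),proj(n,[.567,-.083,.05]))
    I.append(cv2.resize(p[r[1]-25:r[1]+25,r[0]-25:r[0]+25,::-1],(400,400),interpolation=0))
cv2.imwrite('pics/ring.png',np.hstack(I))
E
```

```text
scene [ 0.56461256 -0.08710583  0.05      ] (np.float64(282.59801985026206), np.float64(210.5872559039547))
top [ 0.56242399 -0.08821233  0.05      ] (np.float64(292.27572575386324), np.float64(193.5300557329122))
```

View pics/ring.png

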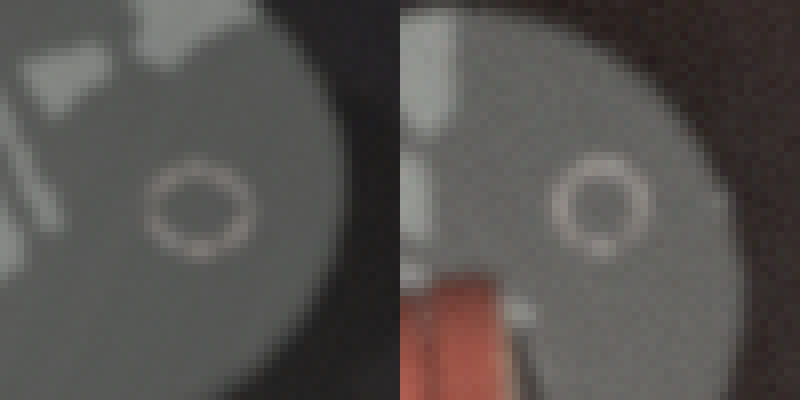

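The ring is at scene (282.6,212.6) and top (293.8,195), which puts it at (0.5635,-0.0875), about 66 mm from the griddle centre. The stand is at (0.4885,0.3213) with yaw ≈ -0.055. The measured gauge end (0.446,0.324,0.175) matches the geometry.

Request:
{"api": "play_rows", "payload": {
  "motion": [
    {"translation":[-2,20,0],"rotation":[0,0,0.08]},
    {"translation":[-3,35,0],"rotation":[0,0,0.08]},
    {"translation":[-3,38,0],"rotation":[0,0,0.08]},
    {"translation":[-3,38,0],"rotation":[0,0,0.07]},
    {"translation":[-3,38,0],"rotation":[-0.004,-0.07,0]},
    {"translation":[-3,38,0],"rotation":[-0.004,-0.07,0]},
    {"translation":[-3,38,0],"rotation":[-0.004,-0.07,0]},
    {"translation":[-3,35,0],"rotation":[-0.004,-0.07,0]},
    {"translation":[-3,25,0],"rotation":[-0.004,-0.07,0]},
    {"translation":[0,15,0],"rotation":[0,0,0]}
  ]
}}

```text
clock: 8.53
ee_pos: [0.4278, 0.3205, 0.2464]
eef_rot: [0.062, 2.791, -0.012]
contact_force: [-0.4, 0.4, 0.5]
opening: 0.999
finger_force: 0.0
```

```bash
cat > al.py <<'E'
from h import *
from scipy.spatial.transform import Rotation as Ro
yaw=-.055; th=.35
Rs=Ro.from_euler('z',yaw).as_matrix()
a=Rs@[-np.sin(th),0,np.cos(th)]; y=Rs@[0,1,0]
Rt=np.c_[np.cross(y,-a),y,-a]
mouth=np.array([.4775,.322,.085])
def rep(zt,Rt=Rt):
    s=get_state(); R=Ro.from_rotvec(s['eef_rot']).as_matrix()
    print('pos',s['ee_pos'],'rot needed',Ro.from_matrix(Rt@R.T).as_rotvec().round(4),'force',s['contact_force'].round(1))
    for k in zt: print(k,'delta mm',((mouth+(k-60)/1000*a-s['ee_pos'])*1000).round(1))
E
python3 -c "
from al import *
rep([96,190]);print(a, get_state()['qpos'].round(2))"
```

```text
pos [0.42782616 0.32049015 0.24639339] rot needed [ 0.0004  0.0004 -0.0102] force [-0.4  0.4  0.5]
96 delta mm [  37.3    2.2 -127.6]
190 delta mm [  5.2   4.  -39.3]
[-0.34237931  0.01884987  0.93937271] [-0.83  0.31 -0.01  1.95  0.43  0.71  0.38]
```

Orientation is aligned. I'll look once from the scene camera before descending.

Request:
{"api": "play_rows", "payload": {
  "motion": [
    {"translation":[3,4,-20],"rotation":[0,0,-0.01]},
    {"translation":[2,0,-19],"rotation":[0,0,0]},
    {"translation":[0,0,0],"rotation":[0,0,0]},
    {"translation":[0,0,0],"rotation":[0,0,0]}
  ]
}}

```text
clock: 8.87
ee_pos: [0.438, 0.318, 0.2074]
eef_rot: [0.094, 2.791, -0.022]
contact_force: [-0.4, 1.0, 0.4]
opening: 1.001
finger_force: 0.0
```

```bash
python3 -c "
from al import *
p,d=grab('scene'); cv2.imwrite('pics/pre.png',cv2.resize(p[60:200,90:260,::-1],(680,560),interpolation=cv2.INTER_CUBIC))
rep([96,190])"
```

```text
pos [0.43830356 0.31864614 0.2082818 ] rot needed [0.0014 0.0009 0.0127] force [ 0.9 -0.3  0.4]
96 delta mm [ 26.9   4.  -89.5]
190 delta mm [-5.3  5.8 -1.2]
```

View pics/pre.png

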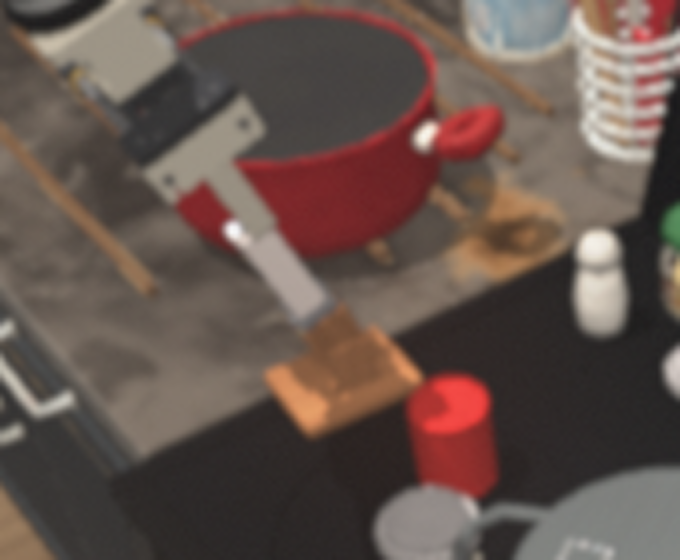

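The gripper is lined up above the leaning gauge at (235,230)-(320,320). Correct the few mm sideways, then descend along the axis.

Request:
{"api": "play_rows", "payload": {
  "motion": [
    {"translation":[-5,6,-1],"rotation":[0.001,0.001,0.012]},
    {"translation":[0,0,0],"rotation":[0,0,0]},
    {"translation":[0,0,0],"rotation":[0,0,0]},
    {"translation":[0,0,0],"rotation":[0,0,0]}
  ]
}}

```text
clock: 9.25
ee_pos: [0.4322, 0.326, 0.2073]
eef_rot: [0.074, 2.79, -0.012]
contact_force: [-0.2, 1.2, 0.0]
opening: 0.996
finger_force: 0.0
```

```bash
python3 -c "
from al import *
rep([96,190])"
```

```text
pos [0.43222052 0.32602157 0.20732113] rot needed [-0.001   0.0002 -0.0021] force [-0.2  1.2  0. ]
96 delta mm [ 33.   -3.3 -88.5]
190 delta mm [ 0.8 -1.6 -0.2]
```

Request:
{"api": "play_rows", "payload": {
  "motion": [
    {"translation":[5,-1,-12],"rotation":[0,0,0]},
    {"translation":[7,-1,-19],"rotation":[0,0,0]},
    {"translation":[7,-1,-19],"rotation":[0,0,0]},
    {"translation":[7,0,-19],"rotation":[0,0,0]},
    {"translation":[5,0,-13],"rotation":[0,0,0]},
    {"translation":[2,0,-6],"rotation":[0,0,0]},
    {"translation":[0,0,0],"rotation":[0,0,0]},
    {"translation":[0,0,0],"rotation":[0,0,0]},
    {"translation":[0,0,0],"rotation":[0,0,0]}
  ]
}}

```text
clock: 10.0
ee_pos: [0.4652, 0.3234, 0.1196]
eef_rot: [0.074, 2.79, -0.011]
contact_force: [0.5, 0.5, -0.2]
opening: 0.998
finger_force: 0.0
```

```bash
python3 -c "
from al import *
rep([96])
p,d=grab('scene'); q,d=grab('top')
cv2.imwrite('pics/grasp.png',np.hstack([cv2.resize(x,(400,400),interpolation=cv2.INTER_CUBIC) for x in (p[90:190,110:210,::-1],q[180:280,110:210,::-1])]))"
```

```text
pos [0.46518871 0.32343323 0.11956817] rot needed [-0.0014  0.0005 -0.0025] force [ 0.5  0.5 -0.2]
96 delta mm [-0.  -0.8 -0.8]
```

View pics/grasp.png

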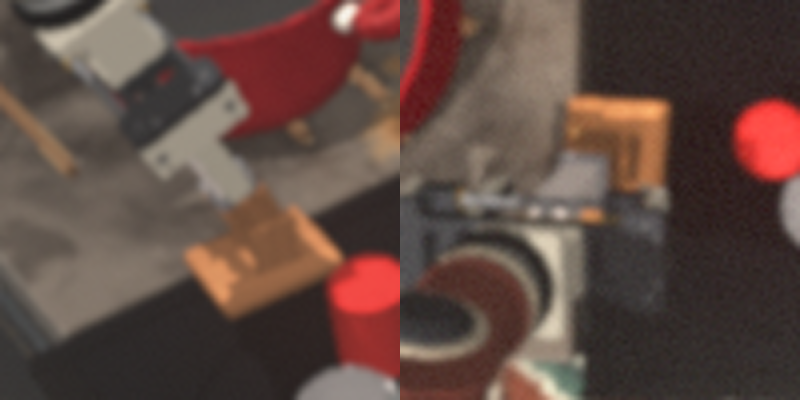

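The fingers straddle the grip, with the collar still on the mouth. Closing.

Request:
{"api": "play_rows", "payload": {
  "motion": [
    {"translation":[0,0,0],"rotation":[0,0,0]},
    {"translation":[0,0,0],"rotation":[0,0,0]},
    {"translation":[0,0,0],"rotation":[0,0,0]},
    {"translation":[0,0,0],"rotation":[0,0,0]},
    {"translation":[0,0,0],"rotation":[0,0,0]},
    {"translation":[0,0,0],"rotation":[0,0,0]},
    {"translation":[0,0,0],"rotation":[0,0,0]},
    {"translation":[0,0,0],"rotation":[0,0,0]},
    {"translation":[0,0,0],"rotation":[0,0,0]},
    {"translation":[0,0,0],"rotation":[0,0,0]}
  ],
  "gripper": 15
}}

```text
clock: 10.93
ee_pos: [0.465, 0.3232, 0.1186]
eef_rot: [0.074, 2.791, -0.012]
contact_force: [0.1, 0.3, -0.2]
opening: 0.328
finger_force: 0.2
```

Request:
{"api": "play_rows", "payload": {
  "motion": [
    {"translation":[0,0,0],"rotation":[0,0,0]},
    {"translation":[0,0,0],"rotation":[0,0,0]},
    {"translation":[0,0,0],"rotation":[0,0,0]},
    {"translation":[0,0,0],"rotation":[0,0,0]}
  ]
}}

```text
clock: 11.27
ee_pos: [0.4651, 0.3253, 0.1189]
eef_rot: [0.071, 2.79, -0.007]
contact_force: [0.0, 4.5, -2.1]
opening: 0.28
finger_force: 30.0
```

Request:
{"api": "play_rows", "payload": {
  "motion": [
    {"translation":[0,1,0],"rotation":[0,0,0]},
    {"translation":[-3,0,8],"rotation":[0,0,0]},
    {"translation":[-4,0,11],"rotation":[0,0,0]},
    {"translation":[-4,0,11],"rotation":[0,0,0]},
    {"translation":[0,0,0],"rotation":[0,0,0]}
  ]
}}

```text
clock: 11.68
ee_pos: [0.4539, 0.3257, 0.1504]
eef_rot: [0.073, 2.79, -0.007]
contact_force: [0.3, 4.8, 0.3]
opening: 0.278
finger_force: 30.0
```

Request:
{"api": "play_rows", "payload": {
  "motion": [
    {"translation":[-4,1,11],"rotation":[0,0,0]},
    {"translation":[-4,1,11],"rotation":[0,0,0]},
    {"translation":[-4,0,11],"rotation":[0,0,0]},
    {"translation":[-4,0,11],"rotation":[0,0,0]},
    {"translation":[-4,0,11],"rotation":[0,0,0]},
    {"translation":[0,0,0],"rotation":[0,0,0]}
  ]
}}

```text
clock: 12.18
ee_pos: [0.434, 0.3232, 0.2042]
eef_rot: [0.078, 2.791, -0.019]
contact_force: [-0.1, 0.4, -1.5]
opening: 0.278
finger_force: 30.0
```

Request:
{"api": "play_rows", "payload": {
  "motion": [
    {"translation":[-4,0,20],"rotation":[0,0,0]},
    {"translation":[0,0,30],"rotation":[0,0,0]},
    {"translation":[0,0,25],"rotation":[0.004,0.07,0]},
    {"translation":[5,-15,0],"rotation":[0.004,0.07,0]},
    {"translation":[10,-30,0],"rotation":[0.004,0.07,0]},
    {"translation":[10,-35,0],"rotation":[0.004,0.07,0]},
    {"translation":[11,-35,0],"rotation":[0.004,0.07,0]},
    {"translation":[11,-35,0],"rotation":[0,0,0]},
    {"translation":[11,-35,0],"rotation":[0,0,0]},
    {"translation":[11,-35,0],"rotation":[0,0,0]}
  ]
}}

```text
clock: 13.02
ee_pos: [0.4981, 0.1015, 0.2766]
eef_rot: [-0.089, -3.134, 0.003]
contact_force: [0.6, -0.4, -1.9]
opening: 0.279
finger_force: 30.0
```

Request:
{"api": "play_rows", "payload": {
  "motion": [
    {"translation":[11,-35,0],"rotation":[0,0,0]},
    {"translation":[11,-35,0],"rotation":[0,0,0]},
    {"translation":[11,-35,0],"rotation":[0,0,0]},
    {"translation":[11,-35,0],"rotation":[0,0,0]},
    {"translation":[10,-30,0],"rotation":[0,0,0]},
    {"translation":[5,-15,0],"rotation":[0,0,0]},
    {"translation":[0,0,0],"rotation":[0,0,0]},
    {"translation":[0,0,0],"rotation":[0,0,0]}
  ]
}}

```text
clock: 13.68
ee_pos: [0.5563, -0.0809, 0.2767]
eef_rot: [-0.09, -3.134, -0.002]
contact_force: [-0.5, 1.3, -0.1]
opening: 0.278
finger_force: 30.0
```

```bash
cat > up.py <<'E'
from al import *
Ru=np.c_[np.cross(y,[0,0,-1]),y,[0,0,-1]]
s=get_state();R=Ro.from_rotvec(s['eef_rot']).as_matrix()
print('pos',s['ee_pos'],'rot needed',Ro.from_matrix(Ru@R.T).as_rotvec().round(4),s['contact_force'].round(1),'to ring mm',((np.array([.5635,-.0875])-s['ee_pos'][:2])*1000).round(1))
E
python3 up.py
```

```text
pos [ 0.55630155 -0.08085218  0.27669568] rot needed [-0.0012 -0.0066  0.0024] [-0.5  1.3 -0.1] to ring mm [ 7.2 -6.6]
```

Request:
{"api": "play_rows", "payload": {
  "motion": [
    {"translation":[7,-6,-10],"rotation":[-0.001,-0.006,0.002]},
    {"translation":[0,0,-25],"rotation":[0,0,0]},
    {"translation":[0,0,-25],"rotation":[0,0,0]},
    {"translation":[0,0,-25],"rotation":[0,0,0]},
    {"translation":[0,0,-15],"rotation":[0,0,0]},
    {"translation":[0,0,0],"rotation":[0,0,0]},
    {"translation":[0,0,0],"rotation":[0,0,0]},
    {"translation":[0,0,0],"rotation":[0,0,0]}
  ]
}}

```text
clock: 14.35
ee_pos: [0.5658, -0.0843, 0.1793]
eef_rot: [0.078, 3.134, 0.001]
contact_force: [0.4, 0.3, -1.5]
opening: 0.277
finger_force: 30.0
```

```bash
python3 up.py; python3 - <<'E'
from al import *
p,d=grab('scene'); s=get_state()['ee_pos']; u,v=proj('scene',[s[0],s[1],s[2]-.05]); u0,v0=int(u)-38,int(v)-45
print(u0,v0); [print(z,np.round(proj('scene',[s[0],s[1],s[2]-z]),1)) for z in(0,.03,.096)]
q,dq=grab('top')
im=[cv2.resize(p[v0:v0+75,u0:u0+75,::-1],(525,525),interpolation=cv2.INTER_CUBIC)]
cv2.imwrite('pics/hov.png',im[0])
P=cloud('scene',d); m=near(P,s,.06)&(P[...,2]>.06)&(P[...,2]<s[2])
for z in np.arange(s[2]-.1,s[2],.012):
    k=m&(abs(P[...,2]-z)<.006)
    if k.sum()>3: Q=P[k]; print(round(z,3),k.sum(),Q.mean(0).round(4),Q.min(0).round(3),Q.max(0).round(3))
E
```

```text
pos [ 0.56575484 -0.08432644  0.17933662] rot needed [-0.0006  0.0065 -0.0053] [ 0.4  0.3 -1.5] to ring mm [-2.3 -3.2]
246 145
0 [285.4 175.4]
0.03 [284.7 184.4]
0.096 [283.4 202.5]
0.08 4 [ 0.5635 -0.0878  0.084 ] [ 0.561 -0.09   0.082] [ 0.567 -0.084  0.085]
0.104 37 [ 0.5614 -0.092   0.1034] [ 0.554 -0.098  0.098] [ 0.577 -0.078  0.109]
0.116 38 [ 0.5605 -0.0914  0.1154] [ 0.554 -0.098  0.11 ] [ 0.576 -0.076  0.121]
0.128 40 [ 0.56   -0.0917  0.1272] [ 0.554 -0.098  0.122] [ 0.574 -0.076  0.133]
0.14 5 [ 0.5541 -0.094   0.1448] [ 0.547 -0.105  0.144] [ 0.578 -0.083  0.146]
0.152 107 [ 0.5584 -0.0931  0.1507] [ 0.547 -0.105  0.146] [ 0.582 -0.068  0.157]
0.164 51 [ 0.5578 -0.0927  0.1633] [ 0.551 -0.1    0.158] [ 0.576 -0.073  0.17 ]
0.176 27 [ 0.5537 -0.0879  0.175 ] [ 0.551 -0.1    0.171] [ 0.558 -0.069  0.179]
```

View pics/hov.png

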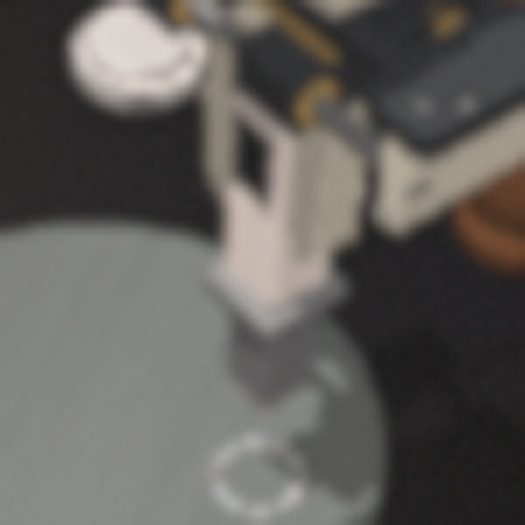

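Request:
{"api": "play_rows", "payload": {
  "motion": [
    {"translation":[-2,-3,-10],"rotation":[-0.001,0.006,-0.005]},
    {"translation":[0,0,-10],"rotation":[0,0,0]},
    {"translation":[0,0,-6],"rotation":[0,0,0]},
    {"translation":[0,0,0],"rotation":[0,0,0]},
    {"translation":[0,0,0],"rotation":[0,0,0]},
    {"translation":[0,0,0],"rotation":[0,0,0]}
  ]
}}

```text
clock: 14.95
ee_pos: [0.5632, -0.0881, 0.1525]
eef_rot: [-0.088, -3.139, 0.001]
contact_force: [-0.9, 0.4, -1.3]
opening: 0.279
finger_force: 30.0
```

```bash
cat > av.py <<'E'
from h import *
L=[]
for i in range(16): grab_frame('scene'); s=get_state(); L.append(np.r_[s['contact_force'],s['ee_pos']])
L=np.array(L); print('mean',L.mean(0).round(4),'sd',L.std(0).round(4),s['clock'])
E
python3 up.py; python3 av.py
```

```text
pos [ 0.56317395 -0.08807947  0.15254914] rot needed [ 0.0004 -0.0009  0.0012] [-0.9  0.4 -1.3] to ring mm [0.3 0.6]
mean [-0.025  -0.0091 -1.1181  0.5632 -0.0881  0.1528] sd [5.569e-01 5.678e-01 3.676e-01 1.000e-04 0.000e+00 1.000e-04] 15.75
```

Request:
{"api": "play_rows", "payload": {
  "motion": [
    {"translation":[0,0,-4],"rotation":[0,0,0]},
    {"translation":[0,0,-3],"rotation":[0,0,0]},
    {"translation":[0,0,-2],"rotation":[0,0,0]},
    {"translation":[0,0,-1],"rotation":[0,0,0]},
    {"translation":[0,0,0],"rotation":[0,0,0]},
    {"translation":[0,0,0],"rotation":[0,0,0]},
    {"translation":[0,0,0],"rotation":[0,0,0]}
  ]
}}

```text
clock: 16.33
ee_pos: [0.563, -0.0881, 0.1428]
eef_rot: [-0.088, -3.139, 0.001]
contact_force: [-0.1, 0.3, 0.3]
opening: 0.274
finger_force: 30.0
```

```bash
python3 up.py; python3 av.py
```

```text
pos [ 0.56304894 -0.08807753  0.14278295] rot needed [ 0.0004 -0.0009  0.0012] [-0.1  0.3  0.3] to ring mm [0.5 0.6]
mean [-0.3023  0.1542  0.415   0.563  -0.0881  0.1427] sd [3.905e-01 4.441e-01 4.795e-01 0.000e+00 0.000e+00 1.000e-04] 17.1333
```

Request:
{"api": "play_rows", "payload": {
  "motion": [
    {"translation":[0,0,-2],"rotation":[0,0,0]},
    {"translation":[0,0,-2],"rotation":[0,0,0]},
    {"translation":[0,0,0],"rotation":[0,0,0]},
    {"translation":[0,0,0],"rotation":[0,0,0]},
    {"translation":[0,0,0],"rotation":[0,0,0]}
  ]
}}

```text
clock: 17.55
ee_pos: [0.5631, -0.0881, 0.1387]
eef_rot: [-0.088, -3.139, 0.001]
contact_force: [-0.8, -0.3, 1.7]
opening: 0.276
finger_force: 30.0
```

```bash
python3 up.py; python3 av.py; python3 - <<'E'
from h import *
p,d=grab('scene'); q,e=grab('top')
cv2.imwrite('pics/fin.png',np.hstack([cv2.resize(p[165:235,245:315,::-1],(400,400),interpolation=cv2.INTER_CUBIC),cv2.resize(q[120:270,200:400,::-1],(400,400))]))
E
```

```text
pos [ 0.56308348 -0.08810963  0.13866251] rot needed [ 0.0004 -0.001   0.0012] [-0.8 -0.3  1.7] to ring mm [0.4 0.6]
mean [-0.2411  0.2165  1.6913  0.5631 -0.0881  0.1387] sd [0.4592 0.611  0.4398 0.     0.     0.    ] 18.35
```

View pics/fin.png

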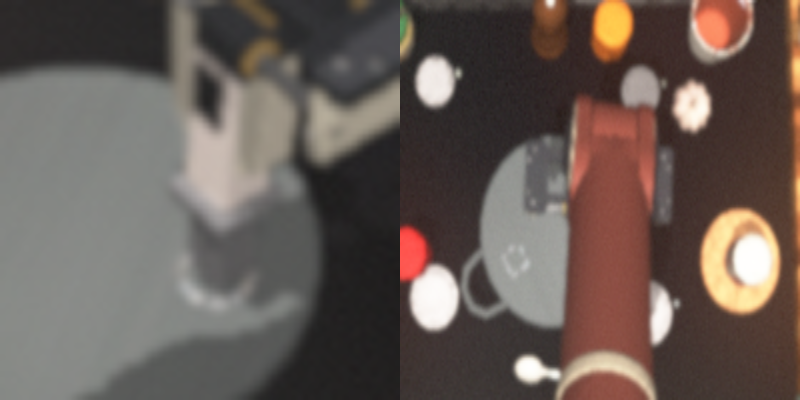

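The gauge stands in the ring: ring edge visible at (180,265)-(255,280) around the neck, tin on the mat, bystanders in place. The force rise is 2.8 N, so the tip is about 6.4 mm in. One check of the gauge's own tilt remains, from depth.

```bash
python3 - <<'E'
from h import *
p,d0=grab('scene'); D=[grab_frame('scene')[1] for _ in range(8)]
D=np.array(D); d=np.median(D,0); P=cloud('scene',d); c=np.array([.5631,-.0881])
for nm,z0,z1,hw in(('neck',.066,.098,.011),('grip',.114,.138,.013)):
    Q=P[near(P,c,.022)&(P[...,2]>z0)&(P[...,2]<z1)]
    for ax,o in((0,1),(1,0)):
        k=abs(Q[:,ax]-(c[ax]-hw))<.003; k&=(abs(Q[:,o]-c[o])<hw-.002); F=Q[k]
        if len(F)<8: print(nm,ax,len(F)); continue
        A=np.c_[F[:,2]-F[:,2].mean(),F[:,o]-c[o],np.ones(len(F))]; s,r,_,_=np.linalg.lstsq(A,F[:,ax],rcond=None)
        print(nm,'xy'[ax],len(F),'slope dz',s[0].round(3),'yaw',s[1].round(3),'face',s[2].round(4),'exp',(c[ax]-hw).round(4),'se',(np.sqrt(r/len(F))/(A[:,0].std()*np.sqrt(len(F)))).round(3))
E
```

```text
neck x 31 slope dz -0.003 yaw 0.042 face 0.5522 exp 0.5521 se [0.007]
neck y 35 slope dz -0.007 yaw -0.06 face -0.1004 exp -0.0991 se [0.005]
grip x 43 slope dz -0.005 yaw 0.053 face 0.5502 exp 0.5501 se [0.005]
grip y 28 slope dz 0.027 yaw -0.049 face -0.1024 exp -0.1011 se [0.012]
```

The gauge is upright to well under 1° and centred. Handing in.

```bash
python3 -c "
from plant import *
print(close_job())"
```

```text
the job is handed in; nothing more can be done
None
```

The job is handed in, with no verdict shown: the tin stands upright on the cork mat, and the gripper holds the gauge upright within about 1° in the ring, its tip about 6.4 mm of 12 mm in (from a 2.8 N force rise).

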